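# Vortex the tall tube in touch mode

## Task

Take the one tall conical tube out of the tube rack and mix it on the vortex mixer: put its foot into the mixer's rubber cup and, holding the tube upright, press the spring-loaded cup about half-way down (about 4 mm of its 8 mm travel, not onto its stop). Hold it pressed like that for at least two seconds and finish there, with the gripper still holding the tube and keeping the cup pressed. Leave the short tubes in the rack and the other things on the bench where they are.

Things in the scene. Friction and masses are not known exactly. Their poses are not given: they have to be found in the camera images.
- tall_tube: the one tall conical-bottomed screw-cap tube, standing in the rack: 120 mm tall overall, off-white plastic, body 17 mm across, tapering over its lowest 22 mm to a flat foot 7 mm across; a white screw cap 21 mm across covers its top 13 mm (107 to 120 mm above the foot). About 25 g. Origin: centre of the foot; its z points up through the cap. It stands loosely upright in one of the rack's holes, its foot 6 mm above the bench, its upper 63 mm clear above the rack.
- rack: pale blue-grey plastic tube rack with open square holes, 4 x 7 holes at 21 mm pitch, each 18.5 mm wide; 86 mm (its x) by 149 mm (its y), 63 mm high, does not move. Origin: centre of its underside on the bench. The tubes stand on its floor, 6 mm above the bench, at least 45 mm apart.
- mixer: white vortex mixer, the heavy cast box with a sloping front panel (speed knob, rocker switch) and a black round rubber cup on top; 150 mm (its x) by 122 mm (its y), its grey collar ends 126 mm above the bench; does not move. Origin: on the bench under the housing; the panel faces its -x. Which of rack and mixer stands on the left and which on the right varies.
- cup_seat (a point): centre of the flat bottom inside the mixer's rubber cup, 144 mm above the bench while the cup is up; it moves with the cup. The recess is a funnel 15 mm deep, about 37 mm across at its mouth and 15 mm across at the bottom; the cup is 47 mm across outside and its rim is 159 mm above the bench.
- cup (a joint): how far the spring-loaded cup is pressed straight down, in m: 0 up, 0.008 down on its stop. The spring resists with about 2 N at the start, 6 N at 0.004 and 10 N at 0.008, and lifts the cup again when released. The cup only moves up and down; the motor stays off.
- short_tube1: a short sample tube in the same rack, to be left there: 75 mm tall, 13 mm across, white stopper 16 mm across on the top 16 mm. Origin: centre of its foot, z up.
- short_tube2: a short sample tube in the same rack, to be left there: 75 mm tall, 13 mm across, white stopper 16 mm across on the top 16 mm. Origin: centre of its foot, z up.
- short_tube3: a short sample tube in the same rack, to be left there: 75 mm tall, 13 mm across, white stopper 16 mm across on the top 16 mm. Origin: centre of its foot, z up.
- marker: felt marker pen lying on the bench between rack and mixer, 133 mm long, 14 mm thick; a bystander. Origin: centre of its underside.
- reagent: amber reagent bottle with a white cap, 60 mm across, 115 mm tall; a bystander. Origin: centre of its underside.
- tip_box: closed grey pipette-tip box, 85 x 120 x 67 mm; a bystander. Origin: centre of its underside.
- tape: paper tape roll lying flat, 84 mm across, 19 mm high; a bystander. Origin: centre of its underside.
- mouse: white computer mouse, about 104 x 60 x 35 mm; a bystander. Origin: underside, in the middle.

How it is judged:
On the way, in this order (a step that is already met when the one before it is completed fails the run):
1. the tall tube is lifted right out of the rack by the gripper (height (world z) of tall_tube above 0.07 m and contact force between the fingers and tall_tube above 1 N and contact force between tall_tube and rack below 0.1 N), for 0.2 s.
2. the tall tube, upright in the gripper, presses the cup about half-way down for two seconds (value of joint cup between 0.002 and 0.006 m and contact force between tall_tube and mixer above 2 N and horizontal distance between tall_tube and cup_seat below 0.008 m and z of tall_tube in the frame of cup_seat below 0.006 m and angle between tall_tube's own z axis and vertical below 0.2 rad and contact force between the fingers and tall_tube above 1 N and contact force between each of the fingers, the arm and mixer below 0.3 N), for 2 s.
At the end, for the whole second after the job is handed in: Gripper still holding the tall tube upright (within 11 degrees) and still, foot in the cup (8 mm of centre, 6 mm of bottom), pressing it with over 2 N, cup 2 to 6 mm down; robot not touching the mixer; short tubes within 20 mm and other things within 30 mm of their places (all of step 2 and contact force between tall_tube and rack below 0.1 N and linear speed of tall_tube below 0.02 m/s and distance of each of short_tube1, short_tube2, short_tube3 from where it was at the start of the episode below 0.02 m and distance of each of marker, reagent, tip_box, tape, mouse from where it was at the start of the episode below 0.03 m); the arm keeps its last pose, push and grip.
It fails at once if a short tube is pulled out of its place in the rack (distance of any of short_tube1, short_tube2, short_tube3 from where it was at the start of the episode above 0.02 m).
It fails at once if another thing on the bench is pushed away or knocked over (distance of any of marker, reagent, tip_box, tape, mouse from where it was at the start of the episode above 0.03 m or angle between reagent's own z axis and vertical above 0.5 rad).
It also fails if it takes over 48 s, if anything falls off the work surface, if the arm or the gripper's body presses on something with over 40 N, if the wrist force passes 120 N, or if a joint passes its speed limit or range.

## Robot

A 7-joint arm with a two-finger parallel gripper is mounted at the origin on the work surface. World frame = base frame: x ahead of the robot, y to its left, z up, the work surface at z = 0. Lengths are in m, angles in rad, forces in N, time in s.
With the tool pointing down it reaches from about 0.425 to 1.025 m from the base axis. Payload 3.6 kg.
Tool frame: the origin (TCP) lies between the finger pads; the fingertips stand 25 mm ahead of it and the grasp point (between the pads) lies 6 mm ahead of it; z points along the fingers, y is the line along which they close (so a half turn about z gives the same grasp; the last joint's range is limited). The gripper opens to 85 mm and grips with 20 to 120 N. Pads are 22 mm wide; open, the fingers measure 114 mm over their backs; the gripper's body (76 mm by 85 mm) begins 54 mm behind the grasp point. The pads swing forward as they close: fully open they stand 13 mm farther back than shut.
Start: joints at [1.139, 0.591, 0.048, 1.609, -0.033, 0.943, -0.034], TCP at [0.241, -0.684, 0.256] pointing down, gripper open.
Joint ranges: [-2.69, 2.69], [-0.47, 2.24], [-1.27, 1.36], [0.19, 2.51], [-1.53, 4.68], [0.08, 2.07], [-3.09, 3.09]. Speed limits (rad/s): [2.57, 2.57, 3.14, 3.14, 3.14, 3.14, 3.14].

## Interface

Orientations are given as a 3x3 rotation matrix whose columns are the frame's x, y, z axes.
In Python, from rig import robot, imaging, job_done gives the robot as it stands.
- The arm moves only by the tool carry_out, never from a script. Its argument "targets" is a list of rows, each an object with "jaw": the finger opening in m, from 0 to 0.0854; "offset": the shift along the world's x, y, z in m, a list of three; "roll": the turn about the world's z in degrees. In form: [{"jaw": jaw, "offset": [dx, dy, dz], "roll": roll}, ...]. A call has exactly 5 rows; each row is the pose to reach, as a shift and turn from the pose commanded when the call began; what a row does not reach only later rows make up. A row lasts 1/12 s, in which the tool goes at most 41.7 mm and 7.16 degrees, less where a joint would pass 70% of its speed; a pose out of reach is approached as far as the arm can. A call with a gripper value outside its range is refused whole. The fingers move at their own pace and stop on an object; the grip force is fixed at half the most. Time passes only in rows, so rows that repeat a pose let the fingers close, or fill a call up. It gives the time, the measured TCP pose, the force, the opening and the grip force at its end, in the units of the state.
- robot.get_obs(): the state, without advancing time (a new reading comes with each control period).
- imaging.camera(name): name is "scene" or "top"; returns a dict with "frame" (480x640x3 uint8, red, green, blue), "fx", "fy", "cx", "cy" (pixels), "rvec" (rotation vector, rad) and "tvec" (3), from world to camera coordinates, as OpenCV has them. Camera axes: x right, y down, z forward; pixel columns grow to the right and rows downward; lengths in m; the calibration is good to about 2 mm. A picture is of the moment at which its call begins. There is no depth.
- job_done(): hands the job in; it is judged then, once.
The state is a dict: "time": time; "q": joint angles; "joint_vel": joint speeds; "joint_torque": joint torques, N m; "position": TCP position; "ee_rot": TCP orientation; "wrist_force": force on the tool from outside, world axes, zero at the start; "moment": the same for the moment, N m; "opening": opening from 0.0 (shut) to 1.0 (fully open); "grasp_force": force on a finger pad.
Only numpy, scipy, OpenCV 4.12 (cv2) and the standard library are available. Lean on these libraries where they do the work, as an engineer would, in place of code of your own. Each camera call takes 0.05 s, during which the arm holds its last target. There are 200 camera calls.

## Working session

There is one attempt and no reset: what is moved stays moved. The work goes in short steps, Python scripts to look and compute and a tool call to move; the robot and the scene stay as the last step left them, time stands still between calls to the robot, and variables do not carry over. Pictures are saved under pics/ and viewed, at most 10 in all, crops included, and the job is handed in when it is done.

Besides the shell and the picture viewer there is one more tool, called after "Request:" by a JSON object that holds its "fn" and its "kwargs", one argument or row to a line. carry_out: Moves the arm, as the interface text tells. Its arguments: {"type":"object","properties":{"targets":{"type":"array","items":{"type":"object","properties":{"jaw":{"type":"number"},"offset":{"type":"array","items":{"type":"number"}},"roll":{"type":"number"}}}}},"required":["targets"]}

```bash
mkdir -p pics; cat > h.py <<'E'
import numpy as np, cv2
from rig import robot, imaging, job_done
def snap(n,f):
    c=imaging.camera(n); cv2.imwrite('pics/'+f,cv2.cvtColor(c['frame'],cv2.COLOR_RGB2BGR)); return c
def KRt(c):
    return np.array([[c['fx'],0,c['cx']],[0,c['fy'],c['cy']],[0,0,1.]]),cv2.Rodrigues(np.array(c['rvec'],float))[0],np.array(c['tvec'],float).ravel()
def ray(c,u,v,z):
    K,R,t=KRt(c); C=-R.T@t; d=R.T@np.linalg.solve(K,[u,v,1]); return C+d*(z-C[2])/d[2]
def proj(c,p):
    K,R,t=KRt(c); q=K@(R@np.array(p)+t); return q[:2]/q[2]
E
python3 - <<'E'
from h import *
import pickle
for n in('scene','top'):
    c=snap(n,n+'0.png'); pickle.dump(c,open(n+'0.pkl','wb')); K,R,t=KRt(c); print(n,-R.T@t,K[0,0])
o=robot.get_obs(); print(o['time'],o['position'],o['ee_rot'],o['wrist_force'],o['opening'])
E
```

```text
scene [0.98868437 0.68507928 0.69515918] 501.3112999409991
top [ 0.41122524 -0.00901001  1.24900868] 466.57706554004693
0.1 [ 0.24070731 -0.68314757  0.25526269] [[ 9.43155003e-01  3.32352278e-01 -7.76632371e-04]
 [ 3.32353163e-01 -9.43153219e-01  1.83846222e-03]
 [-1.21466214e-04 -1.99207106e-03 -9.99998008e-01]] [ 0.28252991 -0.02294877  0.50327624] 0.9972596056724163
```

View pics/scene0.png

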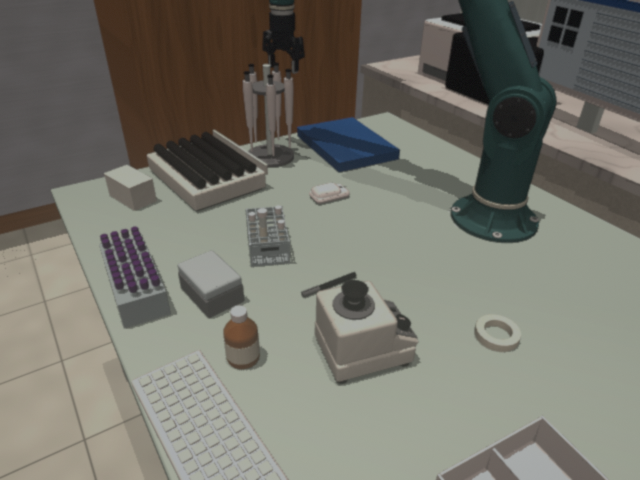

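View pics/top0.png

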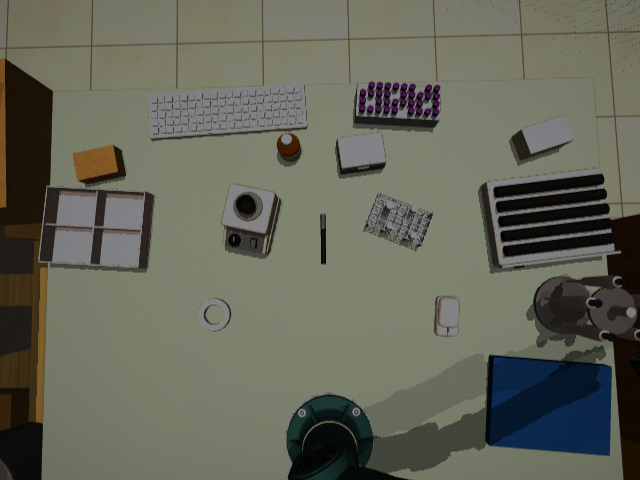

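Scene: the rack is near (268,235) with the tall tube at about (263,215), and the mixer cup is near (355,293). In the top view the rack is near (400,220) and the cup near (248,206). I'll enlarge these next.

```bash
python3 - <<'E'
import cv2,numpy as np
s=cv2.imread('pics/scene0.png');t=cv2.imread('pics/top0.png')
r=lambda i,x,y,w,h,k:cv2.resize(i[y:y+h,x:x+w],None,fx=k,fy=k,interpolation=cv2.INTER_CUBIC)
g=lambda i:np.clip(i.astype(float)*1.3,0,255).astype(np.uint8)
a=np.hstack([r(s,235,195,66,75,6),r(t,360,185,75,75,5.28)[:450] if 0 else cv2.resize(r(t,360,187,66,66,6),(396,396)) [:396]]) if 0 else None
A=r(s,235,195,66,50,6);B=r(t,365,190,66,50,6)
C=r(s,320,270,66,50,6);D=r(t,215,180,66,50,6)
cv2.imwrite('pics/crop1.png',g(np.vstack([np.hstack([A,B]),np.hstack([C,D])])))
E
```

```text
(no output)
```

View pics/crop1.png

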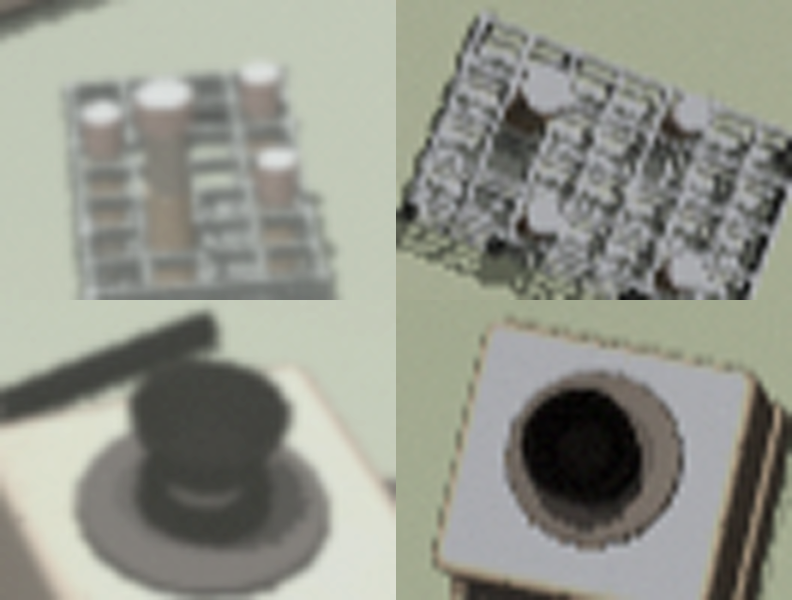

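```bash
python3 - <<'E'
from h import *
import pickle
s=pickle.load(open('scene0.pkl','rb'));t=pickle.load(open('top0.pkl','rb'))
for n,a,b,z in(('cap',(261.8,210.4),(389.4,204.6),.126),('cup',(354.8,287.9),(245.6,204.0),.159)):
    print(n,ray(s,*a,z),ray(t,*b,z))
    P=[KRt(c)[0]@np.c_[KRt(c)[1],KRt(c)[2]] for c in(s,t)]
    X=cv2.triangulatePoints(P[0],P[1],np.array(a)[:,None],np.array(b)[:,None]);print((X[:3]/X[3]).T)
# short stoppers in top (crop px)
for u,v in((688,112),(548,213),(690,270)):print('short',ray(t,365+(u-396)/6-.5,190+v/6-.5,.081))
print('corner rack',ray(t,365+(487-396)/6-.5,190+10/6-.5,.063),ray(t,365+(395-396)/6-.5,190+222/6-.5,.063))
E
```

```text
cap [ 0.58767186 -0.15576738  0.126     ] [ 0.58621132 -0.15942485  0.126     ]
[[ 0.58624275 -0.15952787  0.12364069]]
cup [0.59152953 0.18866597 0.159     ] [0.59073199 0.18436214 0.159     ]
[[0.59029016 0.18554835 0.15631133]]
short [ 0.58268977 -0.22498345  0.081     ]
short [ 0.54139026 -0.1647322   0.081     ]
short [ 0.51600147 -0.22319309  0.081     ]
corner rack [ 0.63150515 -0.14409364  0.063     ] [ 0.54109075 -0.10195263  0.063     ]
```

```bash
python3 - <<'E'
from h import *
import pickle
s=pickle.load(open('scene0.pkl','rb'));t=pickle.load(open('top0.pkl','rb'))
b=ray(s,270,155,0); print(b, ray(t,562,305,.2))
for z in(.1,.2,.3,.4):print(z,proj(s,[b[0],b[1],z]),proj(t,[b[0],b[1],z]))
print(proj(s,[.2407,-.683,.23]),proj(t,[.2407,-.683,.23]))
E
```

```text
[ 0.32257945 -0.62826376  0.        ] [ 0.34065703 -0.52377219  0.2       ]
0.1 [268.71057872 125.06176917] [585.24760956 309.21023429]
0.2 [267.32050414  92.78653525] [609.96032035 312.18905631]
0.3 [265.81751197  57.8895415 ] [639.95207674 315.80420421]
0.4 [264.18726106  20.03781027] [677.11669139 320.28395447]
[282.33337111  73.57117912] [647.13148971 351.43040871]
```

Request:
{"fn": "carry_out", "kwargs": {
  "targets": [
    {"jaw":0.0854,"offset":[0,0,0.03],"roll":0},
    {"jaw":0.0854,"offset":[0,0,0.07],"roll":0},
    {"jaw":0.042,"offset":[0,0,0.11],"roll":0},
    {"jaw":0.042,"offset":[0,0,0.15],"roll":0},
    {"jaw":0.042,"offset":[0,0,0.17],"roll":0}
  ]
}}

```text
time: 0.52
position: [0.2414, -0.6852, 0.4321]
ee_rot: [[0.943, 0.332, 0.003], [0.332, -0.943, -0.007], [0.0, 0.007, -1.0]]
wrist_force: [-0.9, -1.0, 0.7]
opening: 0.605
grasp_force: 0.0
```

Request:
{"fn": "carry_out", "kwargs": {
  "targets": [
    {"jaw":0.042,"offset":[0.015,0.022,0],"roll":0},
    {"jaw":0.042,"offset":[0.033,0.05,0],"roll":0},
    {"jaw":0.042,"offset":[0.053,0.08,0],"roll":0},
    {"jaw":0.042,"offset":[0.073,0.11,0],"roll":0},
    {"jaw":0.042,"offset":[0.093,0.14,0],"roll":0}
  ]
}}

```text
time: 0.93
position: [0.3344, -0.542, 0.4257]
ee_rot: [[0.943, 0.332, -0.001], [0.332, -0.943, 0.001], [-0.0, -0.001, -1.0]]
wrist_force: [1.0, 0.2, 0.2]
opening: 0.492
grasp_force: 0.0
```

Request:
{"fn": "carry_out", "kwargs": {
  "targets": [
    {"jaw":0.042,"offset":[0.02,0.03,0],"roll":0},
    {"jaw":0.042,"offset":[0.04,0.06,0],"roll":0},
    {"jaw":0.042,"offset":[0.06,0.09,0],"roll":0},
    {"jaw":0.042,"offset":[0.08,0.12,0],"roll":0},
    {"jaw":0.042,"offset":[0.1,0.15,0],"roll":0}
  ]
}}

```text
time: 1.35
position: [0.4343, -0.3919, 0.4259]
ee_rot: [[0.943, 0.332, -0.001], [0.332, -0.943, 0.0], [-0.001, -0.001, -1.0]]
wrist_force: [0.9, -0.2, 0.3]
opening: 0.487
grasp_force: 0.0
```

Request:
{"fn": "carry_out", "kwargs": {
  "targets": [
    {"jaw":0.042,"offset":[0.02,0.03,-0.015],"roll":0},
    {"jaw":0.042,"offset":[0.04,0.06,-0.03],"roll":0},
    {"jaw":0.042,"offset":[0.06,0.09,-0.045],"roll":0},
    {"jaw":0.042,"offset":[0.08,0.12,-0.06],"roll":0},
    {"jaw":0.042,"offset":[0.1,0.15,-0.07],"roll":0}
  ]
}}

```text
time: 1.77
position: [0.5336, -0.2419, 0.3545]
ee_rot: [[0.943, 0.332, -0.003], [0.332, -0.943, 0.001], [-0.002, -0.002, -1.0]]
wrist_force: [1.0, -0.0, 0.2]
opening: 0.494
grasp_force: 0.0
```

Commanded pose is about (0.534,-0.243,0.355). Next I'll move above the tube, with the fingertips at about 0.155.

Request:
{"fn": "carry_out", "kwargs": {
  "targets": [
    {"jaw":0.042,"offset":[0.015,0.024,-0.03],"roll":0},
    {"jaw":0.042,"offset":[0.03,0.05,-0.06],"roll":0},
    {"jaw":0.042,"offset":[0.042,0.07,-0.09],"roll":0},
    {"jaw":0.042,"offset":[0.05,0.08,-0.12],"roll":0},
    {"jaw":0.042,"offset":[0.053,0.085,-0.135],"roll":0}
  ]
}}

```text
time: 2.18
position: [0.5863, -0.1549, 0.2173]
ee_rot: [[0.942, 0.337, -0.005], [0.337, -0.942, 0.003], [-0.004, -0.004, -1.0]]
wrist_force: [-0.4, -1.3, 0.2]
opening: 0.492
grasp_force: 0.0
```

Request:
{"fn": "carry_out", "kwargs": {
  "targets": [
    {"jaw":0.042,"offset":[0,0,-0.015],"roll":0},
    {"jaw":0.042,"offset":[0,0,-0.025],"roll":0},
    {"jaw":0.042,"offset":[0,0,-0.03],"roll":0},
    {"jaw":0.042,"offset":[0,0,-0.03],"roll":0},
    {"jaw":0.042,"offset":[0,0,-0.03],"roll":0}
  ]
}}

```text
time: 2.6
position: [0.587, -0.1594, 0.1917]
ee_rot: [[0.943, 0.332, 0.0], [0.332, -0.943, -0.0], [0.0, 0.001, -1.0]]
wrist_force: [0.6, 0.6, -0.3]
opening: 0.491
grasp_force: 0.0
```

```bash
python3 - <<'E'
from h import *
s=snap('scene','s1.png');t=snap('top','t1.png')
r=lambda f,x,y:cv2.resize(cv2.imread('pics/'+f)[y:y+88,x:x+66],None,fx=6,fy=6,interpolation=cv2.INTER_CUBIC)
cv2.imwrite('pics/crop2.png',np.hstack([r('s1.png',230,160),r('t1.png',360,170)]))
p=robot.get_obs()['position'];print(p);print(proj(s,p+[0,0,-.006]),proj(t,p+[0,0,-.006]))
E
```

```text
[ 0.5875276  -0.15940653  0.19240453]
[259.64734822 184.93769495] [392.75053491 199.89782643]
```

View pics/crop2.png

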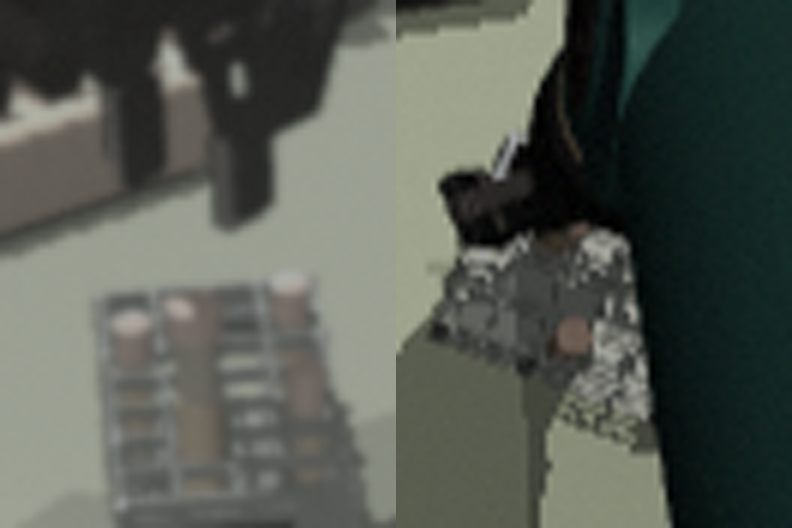

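The fingertips, at about (140,185) and (240,225) in the left crop, straddle the tube line at x≈195, so they are aligned. I'll descend.

Request:
{"fn": "carry_out", "kwargs": {
  "targets": [
    {"jaw":0.042,"offset":[0,0,-0.02],"roll":0},
    {"jaw":0.042,"offset":[0,0,-0.04],"roll":0},
    {"jaw":0.042,"offset":[0,0,-0.06],"roll":0},
    {"jaw":0.042,"offset":[0,0,-0.08],"roll":0},
    {"jaw":0.042,"offset":[0,0,-0.09],"roll":0}
  ]
}}

```text
time: 3.12
position: [0.5865, -0.159, 0.1003]
ee_rot: [[0.943, 0.332, -0.001], [0.332, -0.943, 0.0], [-0.001, -0.0, -1.0]]
wrist_force: [-0.9, -0.4, 0.4]
opening: 0.491
grasp_force: 0.0
```

Request:
{"fn": "carry_out", "kwargs": {
  "targets": [
    {"jaw":0.03,"offset":[0,0,0],"roll":0},
    {"jaw":0.025,"offset":[0,0,0],"roll":0},
    {"jaw":0.02,"offset":[0,0,0],"roll":0},
    {"jaw":0.01,"offset":[0,0,0],"roll":0},
    {"jaw":0.0,"offset":[0,0,0],"roll":0}
  ]
}}

```text
time: 3.53
position: [0.5878, -0.159, 0.1026]
ee_rot: [[0.943, 0.332, 0.002], [0.332, -0.943, -0.001], [0.002, 0.001, -1.0]]
wrist_force: [0.2, 0.5, -0.2]
opening: 0.191
grasp_force: 83.0
```

Request:
{"fn": "carry_out", "kwargs": {
  "targets": [
    {"jaw":0.0,"offset":[0,0,0],"roll":0},
    {"jaw":0.0,"offset":[0,0,0],"roll":0},
    {"jaw":0.0,"offset":[0,0,0],"roll":0},
    {"jaw":0.0,"offset":[0,0,0],"roll":0},
    {"jaw":0.0,"offset":[0,0,0],"roll":0}
  ]
}}

```text
time: 3.95
position: [0.5877, -0.159, 0.1016]
ee_rot: [[0.943, 0.332, 0.002], [0.332, -0.943, -0.0], [0.001, 0.001, -1.0]]
wrist_force: [1.3, -1.2, 2.3]
opening: 0.19
grasp_force: 83.0
```

Holding the body (16 mm opening). Lifting.

Request:
{"fn": "carry_out", "kwargs": {
  "targets": [
    {"jaw":0.0,"offset":[0,0,0.01],"roll":0},
    {"jaw":0.0,"offset":[0,0,0.025],"roll":0},
    {"jaw":0.0,"offset":[0,0,0.04],"roll":0},
    {"jaw":0.0,"offset":[0,0,0.06],"roll":0},
    {"jaw":0.0,"offset":[0,0,0.08],"roll":0}
  ]
}}

```text
time: 4.37
position: [0.5854, -0.1584, 0.1819]
ee_rot: [[0.943, 0.332, -0.004], [0.332, -0.943, 0.001], [-0.003, -0.002, -1.0]]
wrist_force: [0.1, 0.1, 1.2]
opening: 0.188
grasp_force: 83.3
```

Request:
{"fn": "carry_out", "kwargs": {
  "targets": [
    {"jaw":0.0,"offset":[0,0,0.025],"roll":0},
    {"jaw":0.0,"offset":[0,0,0.05],"roll":0},
    {"jaw":0.0,"offset":[0,0,0.075],"roll":0},
    {"jaw":0.0,"offset":[0,0,0.1],"roll":0},
    {"jaw":0.0,"offset":[0,0,0.12],"roll":0}
  ]
}}

```text
time: 4.78
position: [0.586, -0.1584, 0.3035]
ee_rot: [[0.943, 0.333, -0.001], [0.333, -0.943, 0.0], [-0.001, -0.001, -1.0]]
wrist_force: [0.0, -0.2, 0.4]
opening: 0.188
grasp_force: 83.3
```

Request:
{"fn": "carry_out", "kwargs": {
  "targets": [
    {"jaw":0.0,"offset":[0,0.015,0],"roll":0},
    {"jaw":0.0,"offset":[0,0.04,0],"roll":0},
    {"jaw":0.0,"offset":[0,0.07,0],"roll":0},
    {"jaw":0.0,"offset":[0,0.1,0],"roll":0},
    {"jaw":0.0,"offset":[0,0.13,0],"roll":0}
  ]
}}

```text
time: 5.2
position: [0.5853, -0.0276, 0.3015]
ee_rot: [[0.943, 0.332, -0.003], [0.332, -0.943, -0.0], [-0.003, -0.001, -1.0]]
wrist_force: [-0.0, -0.1, -0.7]
opening: 0.192
grasp_force: 83.3
```

Request:
{"fn": "carry_out", "kwargs": {
  "targets": [
    {"jaw":0.0,"offset":[0,0.03,0],"roll":0},
    {"jaw":0.0,"offset":[0,0.06,0],"roll":0},
    {"jaw":0.0,"offset":[0,0.085,0],"roll":0},
    {"jaw":0.0,"offset":[0,0.105,0],"roll":0},
    {"jaw":0.0,"offset":[0,0.12,0],"roll":0}
  ]
}}

```text
time: 5.62
position: [0.5851, 0.094, 0.3014]
ee_rot: [[0.942, 0.335, -0.003], [0.335, -0.942, 0.001], [-0.003, -0.001, -1.0]]
wrist_force: [0.9, -0.1, 0.4]
opening: 0.193
grasp_force: 83.3
```

```bash
python3 - <<'E'
from h import *
import pickle
s=snap('scene','s2.png');t=snap('top','t2.png');pickle.dump(s,open('s2.pkl','wb'));pickle.dump(t,open('t2.pkl','wb'))
r=lambda f,x,y:cv2.resize(cv2.imread('pics/'+f)[y:y+110,x:x+78],None,fx=5,fy=5,interpolation=cv2.INTER_CUBIC)
cv2.imwrite('pics/crop3.png',np.hstack([r('s2.png',285,185),r('t2.png',235,150)]))
p=robot.get_obs()['position'];print(p);
for d in(0,.006,.096):print(d,proj(s,p+[0,0,-d]),proj(t,p+[0,0,-d]))
E
```

```text
[0.58534864 0.09515835 0.30148132]
0 [329.14816831 187.14044798] [276.55115052 194.557725  ]
0.006 [329.04254913 190.3948626 ] [276.8766459  195.07610065]
0.096 [327.55964847 236.0870709 ] [281.31679855 202.14737467]
```

View pics/crop3.png

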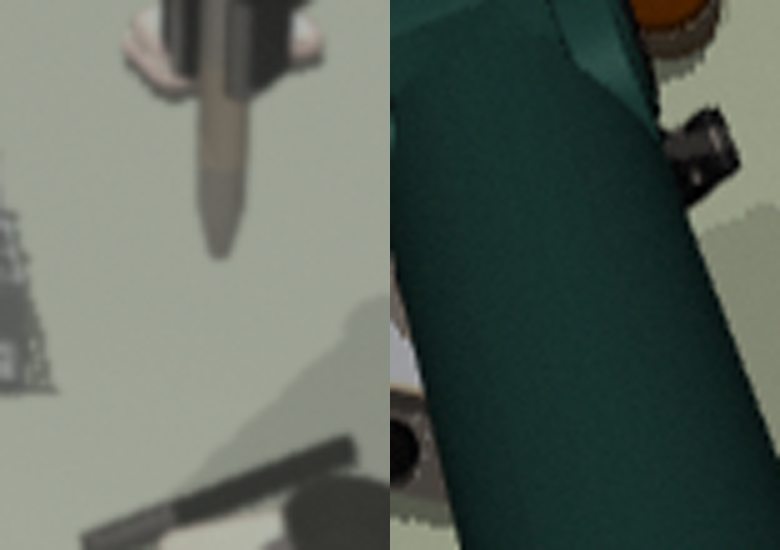

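The tube foot is at (328.4,235.8), within 1 px of the prediction, and the tube is upright. Moving over the cup.

Request:
{"fn": "carry_out", "kwargs": {
  "targets": [
    {"jaw":0.0,"offset":[0.001,0.025,0],"roll":0},
    {"jaw":0.0,"offset":[0.002,0.05,0],"roll":0},
    {"jaw":0.0,"offset":[0.003,0.07,0],"roll":0},
    {"jaw":0.0,"offset":[0.004,0.085,0],"roll":0},
    {"jaw":0.0,"offset":[0.004,0.092,0],"roll":0}
  ]
}}

```text
time: 6.13
position: [0.5905, 0.1844, 0.3013]
ee_rot: [[0.943, 0.334, -0.001], [0.334, -0.943, 0.0], [-0.001, -0.0, -1.0]]
wrist_force: [-0.5, 1.2, -0.0]
opening: 0.189
grasp_force: 83.3
```

Request:
{"fn": "carry_out", "kwargs": {
  "targets": [
    {"jaw":0.0,"offset":[0,0,-0.01],"roll":0},
    {"jaw":0.0,"offset":[0,0,-0.02],"roll":0},
    {"jaw":0.0,"offset":[0,0,-0.03],"roll":0},
    {"jaw":0.0,"offset":[0,0,-0.03],"roll":0},
    {"jaw":0.0,"offset":[0,0,-0.03],"roll":0}
  ]
}}

```text
time: 6.55
position: [0.5903, 0.1812, 0.2697]
ee_rot: [[0.944, 0.33, -0.003], [0.33, -0.944, -0.002], [-0.003, 0.001, -1.0]]
wrist_force: [0.0, -0.7, 0.2]
opening: 0.188
grasp_force: 83.3
```

```bash
python3 - <<'E'
from h import *
s=snap('scene','s3.png')
cv2.imwrite('pics/crop4.png',cv2.resize(cv2.imread('pics/s3.png')[230:320,310:400],None,fx=6,fy=6,interpolation=cv2.INTER_CUBIC))
o=robot.get_obs();p=o['position'];print(p,o['wrist_force'])
print(proj(s,p+[0,0,-.096]),proj(s,[.591,.1865,.159]),proj(s,[p[0],p[1],.159]))
E
```

```text
[0.59083035 0.1818635  0.27056437] [-0.07152552  0.15510915 -0.2400646 ]
[353.26853253 278.20211673] [354.29198209 287.06426792] [352.7396943  285.48251905]
```

View pics/crop4.png

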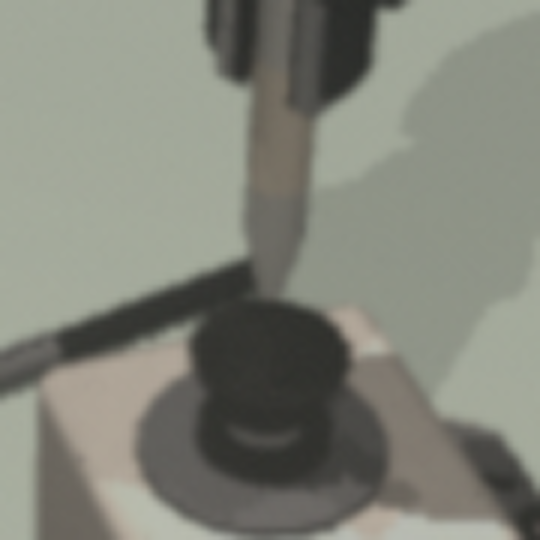

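The foot is at (355,279) and the cup mouth centre at about (355,288), so the foot is a few mm on the far side. I'll shift by (+2,+4) mm while descending.

Request:
{"fn": "carry_out", "kwargs": {
  "targets": [
    {"jaw":0.0,"offset":[0.002,0.004,0],"roll":0},
    {"jaw":0.0,"offset":[0.002,0.004,-0.005],"roll":0},
    {"jaw":0.0,"offset":[0.002,0.004,-0.01],"roll":0},
    {"jaw":0.0,"offset":[0.002,0.004,-0.015],"roll":0},
    {"jaw":0.0,"offset":[0.002,0.004,-0.02],"roll":0}
  ]
}}

```text
time: 7.02
position: [0.5928, 0.1871, 0.2507]
ee_rot: [[0.943, 0.332, -0.0], [0.332, -0.943, -0.0], [-0.0, 0.0, -1.0]]
wrist_force: [0.3, -0.2, 0.7]
opening: 0.189
grasp_force: 83.3
```

Request:
{"fn": "carry_out", "kwargs": {
  "targets": [
    {"jaw":0.0,"offset":[0,0,-0.003],"roll":0},
    {"jaw":0.0,"offset":[0,0,-0.006],"roll":0},
    {"jaw":0.0,"offset":[0,0,-0.008],"roll":0},
    {"jaw":0.0,"offset":[0,0,-0.008],"roll":0},
    {"jaw":0.0,"offset":[0,0,-0.008],"roll":0}
  ]
}}

```text
time: 7.43
position: [0.593, 0.1872, 0.2433]
ee_rot: [[0.943, 0.332, -0.0], [0.332, -0.943, 0.0], [-0.0, -0.0, -1.0]]
wrist_force: [-0.4, 0.1, -0.0]
opening: 0.188
grasp_force: 83.3
```

```bash
python3 - <<'E'
from h import *
s=snap('scene','s4.png')
cv2.imwrite('pics/crop5.png',cv2.resize(cv2.imread('pics/s4.png')[230:320,310:400],None,fx=6,fy=6,interpolation=cv2.INTER_CUBIC))
o=robot.get_obs();print(o['position'],o['wrist_force'],o['moment'])
E
```

```text
[0.59309061 0.18728926 0.2434175 ] [ 0.35847324  1.10691538 -0.3208087 ] [ 0.02293419 -0.03432069  0.05523281]
```

View pics/crop5.png

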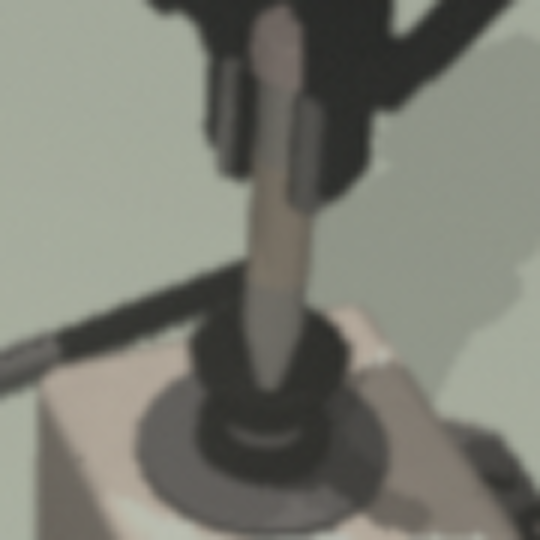

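The foot at (270,390) sits in the recess, centred, with no contact force yet. Pressing down stepwise.

Request:
{"fn": "carry_out", "kwargs": {
  "targets": [
    {"jaw":0.0,"offset":[0,0,-0.001],"roll":0},
    {"jaw":0.0,"offset":[0,0,-0.003],"roll":0},
    {"jaw":0.0,"offset":[0,0,-0.005],"roll":0},
    {"jaw":0.0,"offset":[0,0,-0.005],"roll":0},
    {"jaw":0.0,"offset":[0,0,-0.005],"roll":0}
  ]
}}

```text
time: 7.9
position: [0.5933, 0.1873, 0.2388]
ee_rot: [[0.943, 0.332, 0.001], [0.332, -0.943, 0.0], [0.001, 0.0, -1.0]]
wrist_force: [0.1, -0.3, 2.5]
opening: 0.187
grasp_force: 83.3
```

Request:
{"fn": "carry_out", "kwargs": {
  "targets": [
    {"jaw":0.0,"offset":[0,0,-0.001],"roll":0},
    {"jaw":0.0,"offset":[0,0,-0.001],"roll":0},
    {"jaw":0.0,"offset":[0,0,-0.001],"roll":0},
    {"jaw":0.0,"offset":[0,0,-0.001],"roll":0},
    {"jaw":0.0,"offset":[0,0,-0.001],"roll":0}
  ]
}}

```text
time: 8.32
position: [0.5932, 0.1873, 0.2376]
ee_rot: [[0.943, 0.332, 0.001], [0.332, -0.943, 0.0], [0.001, -0.0, -1.0]]
wrist_force: [-0.1, -0.4, 4.3]
opening: 0.194
grasp_force: 83.3
```

Request:
{"fn": "carry_out", "kwargs": {
  "targets": [
    {"jaw":0.0,"offset":[0,0,-0.001],"roll":0},
    {"jaw":0.0,"offset":[0,0,-0.002],"roll":0},
    {"jaw":0.0,"offset":[0,0,-0.002],"roll":0},
    {"jaw":0.0,"offset":[0,0,-0.002],"roll":0},
    {"jaw":0.0,"offset":[0,0,-0.002],"roll":0}
  ]
}}

```text
time: 8.73
position: [0.5933, 0.1873, 0.2357]
ee_rot: [[0.943, 0.332, 0.001], [0.332, -0.943, 0.0], [0.001, 0.0, -1.0]]
wrist_force: [-1.0, 0.2, 5.7]
opening: 0.186
grasp_force: 83.3
```

```bash
python3 - <<'E'
from h import *
a=[]
for i in range(12):
    imaging.camera('scene'); o=robot.get_obs(); a.append(np.r_[o['position'],o['wrist_force']])
a=np.array(a);print(a.mean(0).round(4),a.std(0).round(4),o['time'])
E
```

```text
[ 0.5933  0.1873  0.2357 -0.0529 -0.3802  5.8267] [0.     0.     0.     0.4504 0.5166 0.4713] 9.3333
```

Mean force is 5.8 N plus the tube's weight, which puts the cup about 4 mm down. I'll hold for about 3 s more, check, and hand in.

```bash
python3 - <<'E'
from h import *
a=[]
for i in range(60):
    imaging.camera('scene'); o=robot.get_obs(); a.append(np.r_[o['position'],o['wrist_force']])
a=np.array(a);print(a[:30].mean(0).round(4),a[30:].mean(0).round(4),o['time'],o['grasp_force'])
s=snap('scene','s5.png')
cv2.imwrite('pics/crop6.png',cv2.resize(cv2.imread('pics/s5.png')[170:320,230:400],None,fx=4,fy=4,interpolation=cv2.INTER_CUBIC))
E
```

```text
[ 0.5933  0.1873  0.2357 -0.5364 -0.3622  5.6832] [ 0.5933  0.1873  0.2357 -0.3738 -0.205   5.8531] 12.3333 83.28287959098816
```

View pics/crop6.png

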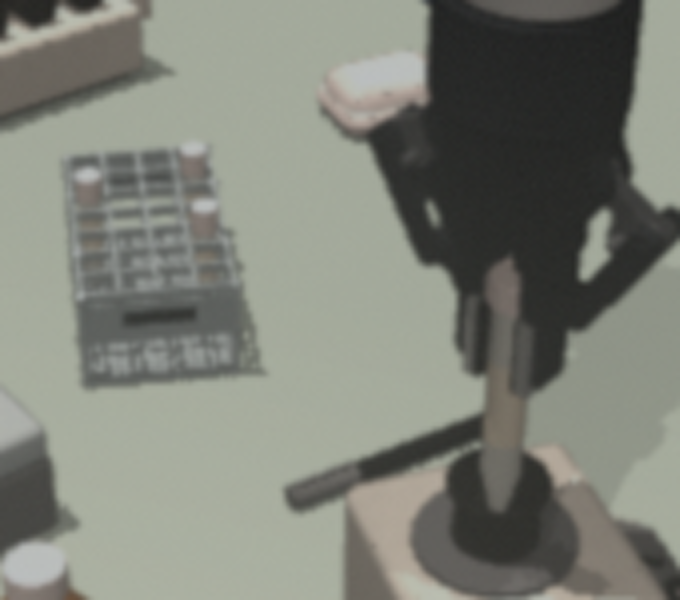

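The tube stands upright in the pressed cup (foot at about (498,508)), and the three short tubes and the marker are where they were. Handing in.

```bash
python3 -c "
from rig import job_done
print(job_done())"
```

```text
the job is handed in; nothing more can be done
None
```

I handed the job in with the gripper holding the tall tube upright in the mixer cup, which was pressed about 4 mm down (about 6 N, judged from the wrist force) for over 3 s; the short tubes and marker looked undisturbed in the last picture, and no verdict was returned.

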